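# Load the chestnut roaster and hold its start lever

### The arm

A 7-joint arm with a two-finger parallel gripper is mounted at the origin on the work surface. World frame = base frame: x ahead of the robot, y to its left, z up, the work surface at z = 0. Lengths are in m, angles in rad, forces in N, time in s.
With the tool pointing down it reaches from about 0.425 to 0.875 m from the base axis. Payload 4.7 kg.
Tool frame: the origin (TCP) lies midway between the tips of the shut fingers; the grasp point (between the pads) lies 19 mm behind it; z points along the fingers, y is the line along which they close (so a half turn about z gives the same grasp; the last joint's range is limited). The gripper opens to 87 mm and grips with 3 to 60 N. Pads are 19 mm wide; open, the fingers measure 117 mm over their backs; the gripper's body (75 mm by 190 mm) begins 51 mm behind the grasp point.
Start: joints at [-1.267, 0.321, -0.07, 1.45, 0.023, 1.371, -0.057], TCP at [0.186, 0.623, 0.223] pointing down, gripper open.
Joint ranges: [-2.86, 2.86], [-0.3, 2.09], [-1.38, 1.24], [0.06, 2.45], [-1.56, 4.7], [0.09, 2.05], [-2.69, 2.69]. Speed limits (rad/s): [2.57, 2.57, 3.14, 3.14, 3.14, 3.14, 3.14].

### API

Orientations are given as a unit quaternion [x, y, z, w].
In Python, from bench import robot gives the robot as it stands. Calls block until the motion is done:
- robot.goto(position, orientation): joint-space move of the TCP to a pose.
- robot.line_to(position, attitude=None, rate=0.15, force_limit=None): straight line of the TCP; attitude=None keeps the orientation; rate is the mean speed in m/s. With force_limit (N) it stops when the force on the tool has changed by that much, and returns True; else False.
- robot.move_j(angles): joint-space move.
- robot.ungrasp() and robot.close(strength=None): open the fingers fully, or close them until they stop; strength is the grip in N (None keeps the last).
- robot.dwell(seconds).
- robot.ik(position, orientation): joint angles nearest the present ones, or None.
- robot.snapshot(name): name is "side" or "top" or "wrist"; returns (picture, depth): 384x512x3 uint8, red, green, blue; 384x512 float32, m along the optical axis (not along the pixel's ray), 0 where there is no reading.
- robot.camera_info(name): a dict with "vfov" (degrees; the focal length in pixels is half the picture's height over the tangent of half this angle, whatever the lens; pixels are square), "cx", "cy" (the principal point, pixels), "R" (3x3) and "t" (3): a world point X has camera coordinates R X + t. Camera axes: x right, y down, z forward; pixel columns grow to the right and rows downward; lengths in m; the calibration is good to about 2 mm. A picture is of the moment at which its call begins: read the wrist's pose just before it. camera_info takes no time and is no camera call; for the wrist camera it gives the pose at the moment of the call.
A pose or a line that the arm cannot do raises robot.IKError and nothing moves.
- robot.job_done(): hands the job in; it is judged then, once.
Readings, each from a call of its own:
- robot.current_clock(): time.
- robot.current_joints(): joint angles.
- robot.current_qvel(): joint speeds.
- robot.current_effort(): joint torques, N m.
- robot.current_tool_pos(): TCP position.
- robot.current_tool_rot(): TCP orientation.
- robot.current_wrist_force(): force on the tool from outside, world axes, zero at the start.
- robot.current_moment(): the same for the moment, N m.
- robot.current_gripper_width(): finger opening in m.
- robot.current_finger_force(): force on a finger pad.
Only numpy, scipy, OpenCV 4.12 (cv2) and the standard library are available. Lean on these libraries where they do the work, as an engineer would, in place of code of your own. Each camera call takes 0.05 s, during which the arm holds its last target. There are 200 camera calls.

### The job

Lift the roaster's hinged loading tray by its handle to tip all five chestnuts into the hopper, and bring the tray back down level. Then press the spring lever at the other end of the roaster down past its first two clicks to the third, at the bottom, and finish while holding it there with the gripper. Do not disturb the mug, the potted succulent or the photo frame.

Things in the scene. Friction and masses are not known exactly. Their poses are not given: they have to be found in the camera images.
- roaster: countertop chestnut roaster, dark steel box on a black base, fixed to the table; origin under the middle of its hopper, on the table. Its y axis runs along the machine (460 mm overall): the hopper is in the middle (y -60 to 60 mm), the loading tray at the +y end, the control box with the spring lever at the -y end (box from y = -66 to -150 mm, top 112 mm above the table). Depth along x 156 mm, base 170 mm
- hopper (a point): centre of the hopper's mouth, 112 mm above the table, axes as the roaster's. The well is 140 mm (x) by 120 mm (y) and 80 mm deep; a steel splash guard rises 38 mm above the mouth on the three sides away from the tray
- tray_hinge (a point): middle of the loading tray's hinge line, which runs along the roaster's x at the hopper's +y edge, 62 mm from the hopper centre, 114 mm above the table (fixed)
- tray (a joint): angle of the steel loading tray about its hinge: 0 = level, resting; positive = its outer (+y) end raised, so that what lies on it slides into the hopper; stop at 1.3 rad. All chestnuts have left it by about 1.1 rad. The tray weighs about 0.3 kg, inside 128 by 130 mm, walls 26 mm tall on three sides, open to the hopper; it sinks back to level by itself, slowly, when let go
- tray_handle (a point): middle of the tray's handle, a black round bar 12 mm thick, 100 mm long, along the roaster's x; 188 mm out from the hinge line, 24 mm above the hinge line (138 mm above the table when level). It moves with the tray, and turns in a light grip. The tray's end wall, as high as the bar, is 48 mm behind it: come down on the bar with the fingers opened no wider than about 45 mm
- lever (a joint): travel of the spring lever, m, straight down: 0 = up at rest, 0.036 = bottom stop. Three clicks (detents): resistance jumps by about 2 N at 0.004, 0.016 and 0.028 m and has eased at 0.012, 0.024 and 0.036 m, the three positions; the third is the end of travel. The spring pushes back with about 5 N at the top and 10 N at the bottom; no click holds it, it springs up when let go
- lever_pad (a point): centre of the top face of the lever's black pad, a flat plate 46 by 46 mm, 12 mm thick, that sticks out of the roaster's -y end face (4 to 50 mm out), pad top 108 mm above the table when up; moves with the lever. Open to the top; press it downwards
- nut0: chestnut, dark brown, flat-bottomed round dome 32 mm across, 24 mm tall, about 18 g; origin at the centre of its flat underside. At the start it lies on the loading tray
- nut1: chestnut, dark brown, flat-bottomed round dome 32 mm across, 24 mm tall, about 18 g; origin at the centre of its flat underside. At the start it lies on the loading tray
- nut2: chestnut, dark brown, flat-bottomed round dome 32 mm across, 24 mm tall, about 18 g; origin at the centre of its flat underside. At the start it lies on the loading tray
- nut3: chestnut, dark brown, flat-bottomed round dome 32 mm across, 24 mm tall, about 18 g; origin at the centre of its flat underside. At the start it lies on the loading tray
- nut4: chestnut, dark brown, flat-bottomed round dome 32 mm across, 24 mm tall, about 18 g; origin at the centre of its flat underside. At the start it lies on the loading tray
- mug: white mug, 76 mm across, 85 mm tall; bystander. The three bystanders stand beside the roaster, about 140 mm before or behind its middle line; origin under its centre
- pot: terracotta pot with a small succulent, 72 mm across, 100 mm tall; bystander; origin under its centre
- frame: small black standing photo frame, 70 mm wide, 92 mm tall; bystander; origin under its centre
Things that resemble listed ones, but are neither listed nor needed, are in the scene too. What is shaped like the nut4 but orange, red or yellow is not meant.

How it is judged:
On the way, in this order (a step that is already met when the one before it is completed fails the run):
1. all five chestnuts are in the hopper, with the lever still up (x of nut0 in the frame of hopper between -0.072 and 0.072 m and y of nut0 in the frame of hopper between -0.062 and 0.062 m and z of each of nut0, nut1, nut2, nut3, nut4 in the frame of hopper below -0.005 m and x of nut1 in the frame of hopper between -0.072 and 0.072 m and y of nut1 in the frame of hopper between -0.062 and 0.062 m and x of nut2 in the frame of hopper between -0.072 and 0.072 m and y of nut2 in the frame of hopper between -0.062 and 0.062 m and x of nut3 in the frame of hopper between -0.072 and 0.072 m and y of nut3 in the frame of hopper between -0.062 and 0.062 m and x of nut4 in the frame of hopper between -0.072 and 0.072 m and y of nut4 in the frame of hopper between -0.062 and 0.062 m and value of joint lever below 0.008 m), for 0.2 s.
2. the tray is back down level, with the lever still up (value of joint tray below 0.06 rad and value of joint lever below 0.008 m), for 0.2 s.
3. the lever is pressed to the third click by the fingers and held (value of joint lever above 0.032 m and contact force between the fingers and lever above 2 N), for 0.4 s.
At the end, for the whole second after the job is handed in: All five chestnuts lie at rest in the hopper, below its mouth; the tray is level (within 0.06 rad); the gripper's fingers press on the lever (over 2 N) and keep it at the third click (more than 32 of its 36 mm of travel) through the last second (all of step 3 and x of nut0 in the frame of hopper between -0.072 and 0.072 m and y of nut0 in the frame of hopper between -0.062 and 0.062 m and z of each of nut0, nut1, nut2, nut3, nut4 in the frame of hopper below -0.005 m and x of nut1 in the frame of hopper between -0.072 and 0.072 m and y of nut1 in the frame of hopper between -0.062 and 0.062 m and x of nut2 in the frame of hopper between -0.072 and 0.072 m and y of nut2 in the frame of hopper between -0.062 and 0.062 m and x of nut3 in the frame of hopper between -0.072 and 0.072 m and y of nut3 in the frame of hopper between -0.062 and 0.062 m and x of nut4 in the frame of hopper between -0.072 and 0.072 m and y of nut4 in the frame of hopper between -0.062 and 0.062 m and value of joint tray below 0.06 rad and linear speed of each of nut0, nut1, nut2, nut3, nut4 below 0.05 m/s); the arm keeps its last pose, push and grip.
It fails at once if the mug is shifted more than 30 mm or tipped (distance of mug from where it was at the start of the episode above 0.03 m or angle between mug's own z axis and vertical above 0.35 rad).
It fails at once if the potted succulent is shifted more than 30 mm or tipped (distance of pot from where it was at the start of the episode above 0.03 m or angle between pot's own z axis and vertical above 0.35 rad).
It fails at once if the photo frame is shifted more than 30 mm or tipped (distance of frame from where it was at the start of the episode above 0.03 m or angle between frame's own z axis and vertical above 0.35 rad).
It also fails if it takes over 64 s, if anything falls off the work surface, if the arm or the gripper's body presses on something with over 40 N, if the wrist force passes 120 N, or if a joint passes its speed limit or range.

## Working session

There is one attempt and no reset: what is moved stays moved. The work goes in short steps, each a Python script; the robot and the scene stay as the last script left them, time stands still between calls to the robot, and variables do not carry over. Pictures are saved under pics/ and viewed, at most 10 in all, crops included, and the job is handed in when it is done.

```bash
mkdir -p pics; cat > h.py <<'E'
import numpy as np, cv2
from bench import robot
def snap(cam,fn):
    i=robot.camera_info(cam); p,d=robot.snapshot(cam)
    cv2.imwrite(f'pics/{fn}.png',cv2.cvtColor(p,cv2.COLOR_RGB2BGR)); np.savez(f'pics/{fn}.npz',d=d,**{k:np.array(i[k]) for k in('vfov','cx','cy','R','t')})
def pt(fn,u,v):
    z=np.load(f'pics/{fn}.npz'); f=192/np.tan(np.radians(z['vfov'])/2); d=z['d'][v,u]
    return z['R'].T@(np.array([(u-z['cx'])/f*d,(v-z['cy'])/f*d,d])-z['t'])
E
python3 - <<'E'
from h import *
for c in('top','side'): snap(c,c+'1')
a=[cv2.imread(f'pics/{c}1.png') for c in('top','side')]
print(robot.current_clock())
E
```

```text
0.1
```

View pics/top1.png

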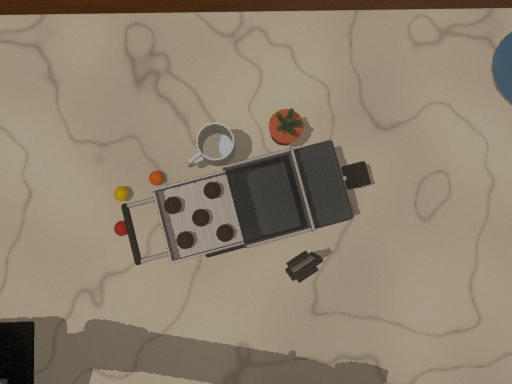

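View pics/side1.png

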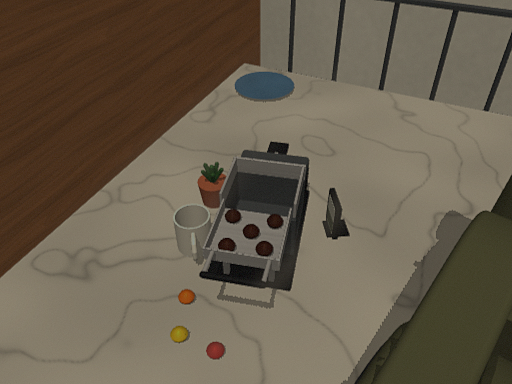

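The top view shows the handle bar from about (126,207) to (138,262), five nuts on the tray, the hopper around (272,197) and the lever pad around (357,175). The mug is at (215,143), the pot at (286,126) and the frame at (303,266).

```bash
python3 - <<'E'
from h import *
for n,u,v in [('hA',126,209),('hM',132,234),('hB',138,260),('pad',358,175),('padL',368,175),('padc1',365,163),('padc2',370,185),('box1',333,144),('box2',351,219),('boxM',325,184),('mug',215,143),('pot',286,126),('frame',303,266)]: print(n,pt('top1',u,v).round(4))
z=np.load('pics/top1.npz'); im=cv2.imread('pics/top1.png')
# points cloud: dark, heights
f=192/np.tan(np.radians(z['vfov'])/2);v,u=np.mgrid[:384,:512];d=z['d']
P=(np.stack([(u-z['cx'])/f*d,(v-z['cy'])/f*d,d],-1)-z['t'])@z['R']
dark=im.max(2)<60
m=dark&(P[...,2]>.125)&(P[...,2]<.15)&(u<150)&(v>195)&(v<275); print('bar',m.sum(),P[m].mean(0),np.linalg.svd(P[m][:,:2]-P[m][:,:2].mean(0),full_matrices=False)[2][0])
m2=dark&(P[...,2]>.1)&(P[...,2]<.12)&(u>345)&(v<195); print('pad',m2.sum(),P[m2].mean(0),P[m2].min(0),P[m2].max(0))
b=P[m].mean(0)[:2];p=P[m2].mean(0)[:2];print(np.linalg.norm(b-p), robot.camera_info('top')['t'],z['R'])
print(robot.current_tool_rot())
E
```

```text
hA [0.5098 0.2686 0.1405]
hM [0.4656 0.2581 0.1416]
hB [0.4201 0.2477 0.1429]
pad [ 0.5626 -0.158   0.1081]
padL [ 0.5622 -0.1774  0.1071]
padc1 [ 0.5996 -0.2086  0.001 ]
padc2 [ 0.551  -0.2184 -0.0022]
box1 [ 6.438e-01 -1.400e-01 -5.000e-04]
box2 [ 4.777e-01 -1.722e-01 -1.000e-04]
boxM [ 0.5467 -0.0931  0.1131]
mug [0.651  0.1192 0.0056]
pot [ 0.6667 -0.0275  0.0803]
frame [ 0.3923 -0.0497  0.0878]
bar 364 [0.46614294 0.25917432 0.14280899] [-0.97371315 -0.22777774]
pad 504 [ 0.56201827 -0.15509901  0.10835418] [ 0.5269869  -0.17866644  0.10194374] [ 0.58740933 -0.13275481  0.11227726]
0.42522284254331144 [0.05212533 0.54087392 0.76555164] [[-0.02946827 -0.99917117  0.028082  ]
 [-0.99755204  0.02761491 -0.06424448]
 [ 0.06341575 -0.02990643 -0.997539  ]]
[ 1.44363669e-01  9.89524312e-01 -8.73761734e-04 -6.45275464e-05]
```

```bash
cat >> h.py <<'E'
from scipy.spatial.transform import Rotation as Rn
bar=np.array([.4661,.2592,.138]); pad=np.array([.5622,-.1555,.108])
ey=np.array([*(bar-pad)[:2],0]); ey/=np.linalg.norm(ey); Z=np.array([0,0,1.]); ex=np.cross(ey,Z)
hinge=bar-.188*ey-.024*Z
def rot(t,s):
    z=-np.cos(t)*Z-np.sin(t)*ey; x=s*ex; return Rn.from_matrix(np.c_[x,np.cross(z,x),z]).as_quat()
def pose(th,t,s,back=0):
    q=rot(t,s); z=Rn.from_quat(q).as_matrix()[:,2]
    b=hinge+ey*(.188*np.cos(th)-.024*np.sin(th))+Z*(.188*np.sin(th)+.024*np.cos(th))
    return b+z*(.019-back),q
E
python3 - <<'E'
from h import *
print(ey,hinge)
for s in(1,-1):
  for t0 in(30,40,45,50):
    r=[]
    for th,t,bk in [(0,t0,.09),(0,t0,.0),(.4,t0*.65,0),(.8,t0*.3,0),(1.17,0,0),(1.17,t0,0),(1.17,t0-67,0)]:
      q=robot.ik(*pose(th,np.radians(t),s,bk)); r.append(None if q is None else np.round(q,2).tolist())
    print(s,t0); [print('  ',x) for x in r]
  print([robot.ik(pad+Z*h,rot(0,s)) is not None for h in(.15,.0,-.04)], [robot.ik(pad+Z*h,rot(0,s)@np.eye(4)) is not None for h in(.25,)])
E
```

```text
[-0.22575155  0.97418491  0.        ] [0.50854129 0.07605324 0.114     ]
1 30
   [-1.18, 0.33, 0.35, 1.61, 0.31, 1.53, -2.23]
   [-1.13, 0.35, 0.36, 1.75, 0.33, 1.36, -2.24]
   [-1.05, 0.18, 0.38, 1.75, 0.25, 1.38, -2.08]
   [-0.93, 0.05, 0.42, 1.74, 0.13, 1.41, -1.87]
   [-0.81, -0.01, 0.51, 1.72, 0.0, 1.43, -1.64]
   [-0.96, 0.09, 0.37, 1.72, 0.45, 1.55, -2.0]
   [-0.43, 0.12, 0.57, 1.74, -0.66, 1.57, -1.1]
1 40
   [-1.22, 0.44, 0.33, 1.55, 0.39, 1.62, -2.3]
   [-1.17, 0.45, 0.34, 1.7, 0.42, 1.46, -2.32]
   [-1.08, 0.22, 0.36, 1.73, 0.32, 1.44, -2.14]
   [-0.94, 0.06, 0.41, 1.73, 0.18, 1.42, -1.91]
   [-0.81, -0.01, 0.51, 1.72, 0.0, 1.43, -1.64]
   [-1.0, 0.15, 0.33, 1.72, 0.57, 1.61, -2.09]
   [-0.55, 0.06, 0.58, 1.73, -0.49, 1.5, -1.24]
1 45
   [-1.24, 0.5, 0.33, 1.52, 0.43, 1.67, -2.33]
   [-1.18, 0.5, 0.33, 1.68, 0.46, 1.51, -2.35]
   [-1.1, 0.25, 0.36, 1.72, 0.36, 1.46, -2.17]
   [-0.95, 0.07, 0.4, 1.73, 0.2, 1.43, -1.93]
   [-0.81, -0.01, 0.51, 1.72, 0.0, 1.43, -1.64]
   [-1.02, 0.19, 0.31, 1.72, 0.63, 1.64, -2.13]
   [-0.6, 0.04, 0.57, 1.73, -0.4, 1.47, -1.31]
1 50
   [-1.26
[... 991 characters left out ...]
7, 1.49, 1.88]
-1 45
   [-1.03, 0.49, 0.05, 1.51, 0.52, 1.72, 0.74]
   [-0.98, 0.48, 0.07, 1.67, 0.55, 1.55, 0.72]
   [-0.86, 0.24, 0.08, 1.71, 0.41, 1.49, 0.92]
   [-0.75, 0.07, 0.18, 1.72, 0.21, 1.43, 1.2]
   [-0.7, -0.01, 0.4, 1.71, 0.0, 1.43, 1.5]
   [-0.83, 0.19, 0.1, 1.71, 0.65, 1.66, 0.99]
   [-0.38, 0.04, 0.34, 1.72, -0.39, 1.47, 1.82]
-1 50
   [-1.06, 0.55, 0.05, 1.48, 0.56, 1.77, 0.71]
   [-1.0, 0.53, 0.07, 1.65, 0.59, 1.61, 0.69]
   [-0.88, 0.27, 0.08, 1.7, 0.45, 1.52, 0.89]
   [-0.75, 0.07, 0.18, 1.72, 0.23, 1.44, 1.18]
   [-0.7, -0.01, 0.4, 1.71, 0.0, 1.43, 1.5]
   [-0.85, 0.22, 0.09, 1.72, 0.71, 1.7, 0.95]
   [-0.76, 0.01, 0.68, 1.73, -0.3, 1.45, 1.75]
[True, True, True] [True]
```

```bash
python3 - <<'E'
from h import *
t=np.radians(45)
robot.goto(*pose(0,t,-1,.11)); snap('wrist','w1')
hit=robot.line_to(pose(0,t,-1,0)[0],rate=.08,force_limit=6)
print(hit,robot.current_tool_pos()-pose(0,t,-1,0)[0])
if not hit:
    robot.close(10); print(robot.current_gripper_width(),robot.current_finger_force(),robot.current_wrist_force(),robot.current_clock())
snap('side','s2')
E
```

```text
False [4.79295752e-05 6.17108573e-04 2.53048407e-04]
0.01157288788169126 10.010354965925217 [ 0.28032639  3.7248925  -1.43410518] 4.325
```

View pics/s2.png

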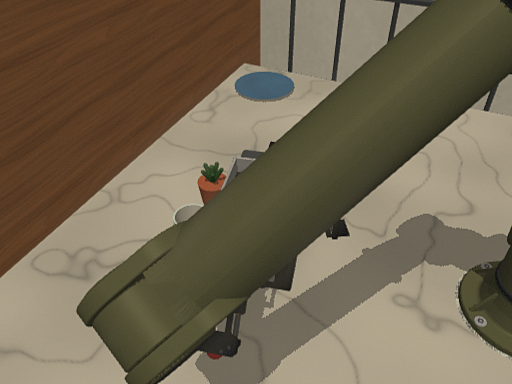

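The side view is mostly blocked by the arm, but the finger width of 11.6 mm matches the 12 mm bar, so it is gripped. I'll lift along the arc next.

```bash
python3 - <<'E'
from h import *
t0=np.radians(45)
for th in np.linspace(0,1.18,11)[1:]:
    p,q=pose(th,t0*(1-th/1.18),-1)
    robot.line_to(p,q,rate=.1)
    f=robot.current_wrist_force(); print(round(th,2),f.round(1),round(robot.current_gripper_width(),4),robot.current_clock())
    if np.linalg.norm(f)>35: print('stop'); break
robot.dwell(.8); snap('top','t3'); snap('side','s3')
E
```

```text
0.12 [-1.1  3.8 -0.7] 0.0115 4.7333
0.24 [-0.3  5.3 -0.5] 0.0117 5.0917
0.35 [ 0.6  4.6 -0.1] 0.011 5.45
0.47 [0.8 5.4 0.6] 0.0113 5.8083
0.59 [3.2 3.6 0.6] 0.0109 6.1667
0.71 [ 4.8  2.  -0.4] 0.0112 6.525
0.83 [ 6.   0.3 -3.3] 0.0111 6.8833
0.94 [ 6.6  0.3 -5.1] 0.0113 7.2417
1.06 [ 5.7  1.2 -3.1] 0.0115 7.6
1.18 [ 5.7  1.6 -4.6] 0.0113 7.9583
```

View pics/s3.png

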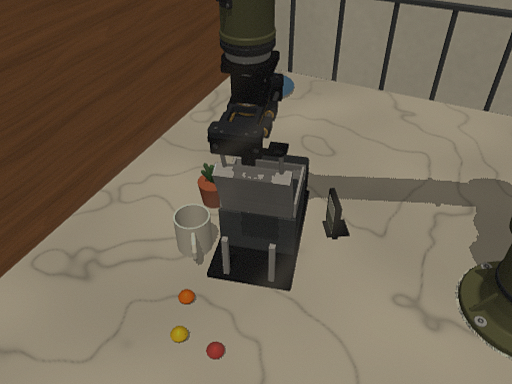

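The side view shows the tray standing steep at about (255,185) with the gripper on its handle, and the bystanders in place. I'll lower it, release, back out and look.

```bash
python3 - <<'E'
from h import *
t0=np.radians(45)
for th in np.linspace(1.18,0,11)[1:]:
    p,q=pose(th,t0*(1-th/1.18),-1)
    robot.line_to(p,q,rate=.1)
print(robot.current_wrist_force(),robot.current_gripper_width())
robot.ungrasp(); robot.line_to(pose(0,t0,-1,.11)[0],rate=.12)
p=pose(0,t0,-1,.11)[0]; robot.goto(p+Z*.18,rot(0,-1))
snap('top','t4'); print(robot.current_clock(),robot.current_wrist_force())
im=cv2.imread('pics/t4.png')[120:290,100:390]; cv2.imwrite('pics/t4c.png',cv2.resize(im,None,fx=2.7,fy=2.7,interpolation=2))
E
```

```text
[-3.11504721  4.54479045 -0.20372482] 0.01135897285090758
15.7083 [ 0.23993654  0.40879886 -1.26934179]
```

View pics/t4c.png

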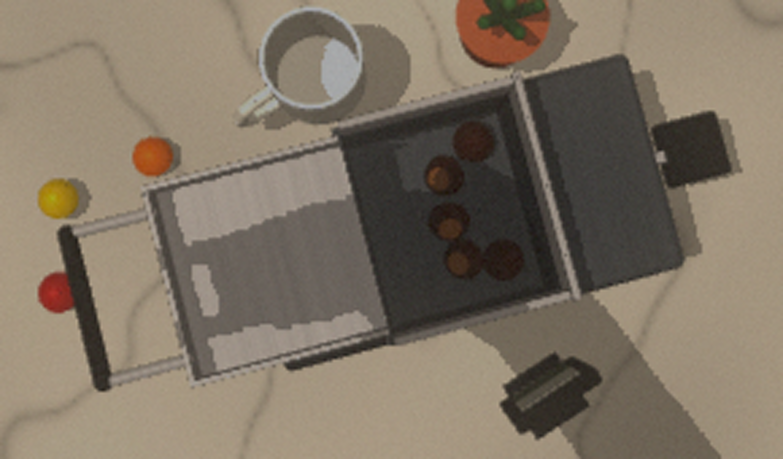

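All five chestnuts lie in the hopper (crop ~(440–505, 140–260)). The tray is level and empty, and the bystanders haven't moved. Next is the lever.

```bash
python3 - <<'E'
from h import *
robot.close(30)
c=[]
for s in(1,-1):
    z=-Z; y=s*ex; q=Rn.from_matrix(np.c_[np.cross(y,z),y,z]).as_quat()
    js=[robot.ik(pad+Z*h,q) for h in(.2,.02,-.04)]
    if all(j is not None for j in js): c.append((np.abs(js[1]-robot.current_joints()).max(),q))
q=min(c,key=lambda a:a[0])[1]
robot.goto(pad+Z*.2,q); robot.line_to(pad+Z*.02,rate=.15)
print(robot.current_tool_pos()-pad,robot.current_wrist_force(),robot.current_clock())
f0=robot.current_wrist_force()
hit=robot.line_to(pad-Z*.044,rate=.03,force_limit=17)
print(hit,robot.current_tool_pos()-pad,robot.current_wrist_force()-f0)
robot.dwell(.6); print(robot.current_tool_pos()-pad,robot.current_wrist_force()-f0,robot.current_clock())
snap('side','s5'); snap('top','t5')
E
```

```text
[ 0.00070824 -0.00021508  0.02098664] [-0.9293918   0.29694939 -0.0398207 ] 20.3833
True [ 5.98005827e-05  2.11870546e-05 -3.54443819e-02] [-2.06268077 -0.22469291  8.58852921]
[ 7.64714167e-05  1.93962875e-05 -3.53583492e-02] [-1.93743046  0.3884192   8.57995732] 22.6833
```

View pics/s5.png

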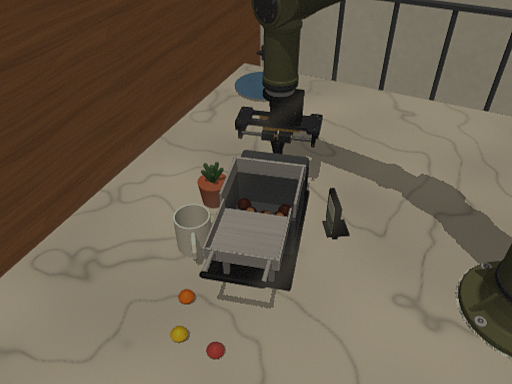

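The side view shows the fingers on the pad at about (277,145), the nuts in the hopper and the tray level. The TCP is 35.4 mm down with 8.6 N, so I'll add a small firm push against the bottom stop.

```bash
python3 - <<'E'
from h import *
for h in(.0362,.037,.0378):
    robot.line_to(pad-Z*h,rate=.01); robot.dwell(.3); f=robot.current_wrist_force(); print((robot.current_tool_pos()-pad).round(4),f.round(1))
    if f[2]>16: break
robot.dwell(.6); print(robot.current_wrist_force(),robot.current_clock())
E
```

```text
[ 0.0001  0.     -0.0353] [-3.   0.4  8. ]
[ 0.0001  0.     -0.0357] [-3.7  2.4 10.9]
[ 0.0001  0.     -0.0358] [-5.7  2.  15.8]
[-5.95612103  2.25998573 14.49293136] 25.0333
```

```bash
python3 -c "
from bench import robot
print(robot.job_done())"
```

```text
the job is handed in; nothing more can be done
None
```

I handed the job in at about 25 s: all five chestnuts are in the hopper, the tray is back down level, and the closed fingers hold the lever at its bottom stop with about 14 N; the mug, succulent and photo frame look unmoved in the camera views, and the hand-in returned no verdict.

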